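# Push a stuck plug out of a clamped tube

### The arm

A 7-joint arm with a two-finger parallel gripper is mounted at the origin on a cart in front of the work surface, level with it; the furniture and walls round the work are solid. World frame = base frame: x ahead of the robot, y to its left, z up, the work surface at z = 0. Lengths are in m, angles in rad, forces in N, time in s.
With the tool pointing down it reaches from about 0.425 to 0.925 m from the base axis. Payload 6.8 kg.
Tool frame: the origin (TCP) lies midway between the tips of the shut fingers; the grasp point (between the pads) lies 19 mm behind it; z points along the fingers, x is the direction in which the jaws open and shut, and the axes are right-handed (so a half turn about z gives the same grasp; the last joint's range is limited). The gripper opens to 85 mm and grips with 20 to 120 N. Pads are 22 mm wide; open, the fingers measure 114 mm over their backs; the gripper's body (76 mm by 85 mm) begins 54 mm behind the grasp point. The pads swing forward as they close: fully open they stand 13 mm farther back than shut.
Start: joints at [1.029, 0.477, 0.022, 1.555, -0.011, 1.109, -0.083], TCP at [0.284, -0.612, 0.231] pointing down, gripper open.
Joint ranges: [-2.96, 2.96], [-0.34, 2.1], [-1.41, 1.46], [0.24, 2.44], [-1.37, 4.51], [0.17, 1.92], [-2.96, 2.96]. Speed limits (rad/s): [2.39, 2.39, 3.14, 3.14, 3.14, 3.14, 3.14].

### API

Orientations are given as a unit quaternion [w, x, y, z].
In Python, from station import bot gives the robot as it stands.
- The arm moves only by the tool step_arm, never from a script. Its argument "increments" is a list of rows, each a list of 7 numbers: the shift along the tool's x, y, z in cm, then the turn, a rotation vector about the tool's x, y, z in degrees, then the closure, from 0 (fully open) to 1 (shut). A call has 1 to 20 rows; each row shifts and turns the commanded pose from where the row before left it, along the tool's axes as they then stand; what a row does not reach is not made up. A row lasts 1/10 s, in which the tool goes at most 50 mm and 8.59 degrees, less where a joint would pass 70% of its speed; a pose out of reach is approached as far as the arm can. A call is refused whole if a number of a shift passes 5 or a number of a turn 8.59, either way. A call with a gripper value outside its range is refused whole. The fingers move at their own pace and stop on an object; "squeeze" is the grip in N (left out, the last holds). Time passes only in rows, so rows that do not move let the fingers close. It gives the time, the measured TCP pose, the force and the opening at its end, in the units of the state.
- bot.get_obs(): the state, without advancing time (a new reading comes with each control period).
- bot.read_camera(name): name is "scene" or "side" or "wrist"; returns a dict with "pixels" (480x640x3 uint8, red, green, blue), "vertical_fov" (degrees; the focal length in pixels is half the picture's height over the tangent of half this angle, whatever the lens; pixels are square), "cx", "cy" (the principal point, pixels), "camera_from_world" (4x4, takes a point from world to camera coordinates). Camera axes: x right, y down, z forward; pixel columns grow to the right and rows downward; lengths in m; the calibration is good to about 2 mm. A picture is of the moment at which its call begins. There is no depth.
- bot.hand_in(): hands the job in, once; it reports no verdict.
Trained networks look in a picture, given as the dict that the camera call returned (one of the last four; its "shot" number tells which), for a name from the list of things; names that differ only in an ending like _2 or _b are one class to them, and where a whole thing is asked for, a point or a joint stands for the part that bears it (a point fixed in the world has none). Each returns a list of dicts, best first, with "score" (0 to 1); they miss things now and then, are a little off and sometimes report something else, mostly with a low value. They report only what shows in the picture. A call takes as long as a camera call. They do not tell look-alikes from the thing itself.
- bot.find_in(picture, query): "point" ([column, row] in pixels, amid what is visible of it).
- bot.cut_out(picture, query): "pixels" (480x640 bool, what is visible of it) and "point" ([column, row] in pixels, amid what is visible of it).
- bot.pinpoint(picture, query): "point" ([column, row] in pixels: a listed point, or the origin of a listed thing).
The state is a dict: "t": time; "q": joint angles; "joint_vel": joint speeds; "joint_torque": joint torques, N m; "eef_pos": TCP position; "tool_rot": TCP orientation; "contact_force": force on the tool from outside, world axes, zero at the start; "torque": the same for the moment, N m; "gripper_width": opening from 0.0 (shut) to 1.0 (fully open).
Only numpy, scipy, OpenCV 4.12 (cv2) and the standard library are available. Lean on these libraries where they do the work, as an engineer would, in place of code of your own. Each camera call takes 0.05 s, during which the arm holds its last target.

### The job

A plastic plug is stuck inside the steel tube held in the clamp stand. Take the push rod from its stand, push the plug down and out of the tube into the tray below, going on gently (never more than about 25 N) until the rod's collar comes to rest on the tube's mouth; then put the rod back in its stand with the collar resting on top, and let go. Leave the tools and the cup lying about where they are.

Things in the scene. Friction and masses are not known exactly. Their poses are not given: they have to be found in the camera images.
- clamp_stand: Clamp stand, fixed: dark steel base plate 125 x 100 x 10 mm, grey column 115 mm high on its +x side, an open tray (74 x 84 mm outside, rim 40 mm above the table) and over it a clamp eye holding an upright steel tube. Origin on the table exactly under the tube's vertical axis; z up, column at +x. The flared mouth of the tube is the stand's highest part.
- clamp_eye (a point): Centre of the clamp eye, on the tube's axis, 100 mm above the table. The tube: 80 mm long, 25 mm outside, bore 17 mm, mouth flared to 33 mm outside and 25 mm inside. It is clamped firmly but at any height: the mouth is 130 to 164 mm above the table; this is not measured and has to be felt or seen.
- plug_center (a point): Centre of the plug, a loose white plastic cylinder of 15.6 mm diameter, 22 mm long, stuck upright in the tube, its top 107 to 123 mm above the table. It resists sliding with about 5 to 15 N; this lessens near the end of the way and vanishes when the plug leaves the tube's lower end. It comes to rest in the tray with its centre 20 to 25 mm above the table, standing or lying.
- rod_stand: Rod stand, fixed: dark steel base plate 80 x 80 x 10 mm with an upright aluminium tube, its top 105 mm above the table, 35 mm outside, bore 19 mm, widening to 27 mm at the top. Origin on the table under the tube's axis; z up.
- rod_grip (a point): Centre of the grip of the push rod, a loose upright rod of about 160 g. The grip is a black cylinder of 22 mm diameter, from 24 mm below to 22 mm above this point, to be taken from above. At first the rod hangs in the rod stand with its collar on the stand's top. z is the rod's axis, upward.
- push_rod: The push rod; origin on its axis at the underside of its steel collar (35 mm diameter, 6 mm thick), 30 mm below point rod_grip; z up along the rod. A steel shaft of 13 mm diameter runs from here 88 mm down to the tip, tapered to 8 mm over the last 7 mm. With the collar on the tube's mouth the tip stands 8 mm out of the tube's lower end.
- spanner_mid (a point): Bystander: open-ended steel spanner lying flat, 188 x 33 x 6 mm; its middle.
- marker_mid (a point): Bystander: felt marker lying flat, 133 x 17 x 16 mm; its middle.
- beaker_mid (a point): Bystander: small white dosing cup standing upright, 58 mm across, 61 mm high; its middle.
- screwdriver_mid (a point): Bystander: red-handled screwdriver lying flat, 194 x 28 x 25 mm; its middle.
There are look-alikes about, which are no part of the job. Of the things that look like the push_rod, the larger one is meant.

How it is judged:
By the outcome, as a careful person would: the job done as asked, in the order asked, and still so for the second after the job is handed in, with the robot touching nothing.
It also fails if it takes over 61 s, if anything falls off the work surface, if the arm or the gripper's body presses on something with over 40 N, if the wrist force passes 120 N, or if a joint passes its speed limit or range.

## Working session

There is one attempt and no reset: what is moved stays moved. The work goes in short steps, Python scripts to look and compute and a tool call to move; the robot and the scene stay as the last step left them, time stands still between calls to the robot, and variables do not carry over. Pictures are saved under pics/ and viewed, and the job is handed in when it is done.

Besides the shell and the picture viewer there is one more tool, called after "Request:" by a JSON object that holds its "api" and its "payload". step_arm: Moves the arm, as the interface text tells. Its arguments: {"type":"object","properties":{"increments":{"type":"array"},"squeeze":{"type":"number"}},"required":["increments"]}

```bash
ls; mkdir -p pics; cat > h.py <<'E'
import numpy as np, cv2
from station import bot
def shot(name,fn):
    p=bot.read_camera(name)
    cv2.imwrite('pics/'+fn,p['pixels'][:,:,::-1]); return p
def ray(p,px):
    f=240/np.tan(np.radians(p['vertical_fov'])/2)
    d=np.array([(px[0]-p['cx'])/f,(px[1]-p['cy'])/f,1])
    T=np.array(p['camera_from_world']);R=T[:3,:3];c=-R.T@T[:3,3]
    return c,R.T@d
def atz(p,px,z):
    c,d=ray(p,px); return c+d*(z-c[2])/d[2]
def proj(p,X):
    f=240/np.tan(np.radians(p['vertical_fov'])/2)
    T=np.array(p['camera_from_world']);x=T[:3,:3]@np.array(X)+T[:3,3]
    return np.array([p['cx']+f*x[0]/x[2],p['cy']+f*x[1]/x[2]])
def tri(rs):
    A=np.zeros((3,3));b=np.zeros(3)
    for c,d in rs:
        d=d/np.linalg.norm(d);M=np.eye(3)-np.outer(d,d);A+=M;b+=M@c
    X=np.linalg.solve(A,b)
    return X,[np.linalg.norm((np.eye(3)-np.outer(d,d)/(d@d))@(X-c)) for c,d in rs]
E
python3 - <<'E'
from h import *
np.set_printoptions(precision=4,suppress=True)
for n in ['scene','side']:
    p=shot(n,n+'0.png'); print(n,p['vertical_fov'],p['cx'],p['cy'],ray(p,(320,240)))
    for q in ['clamp_stand','clamp_eye','rod_stand','rod_grip','push_rod']:
        print(q,[(np.round(r['point'],1),round(r['score'],2)) for r in bot.pinpoint(p,q)])
o=bot.get_obs();print(o)
E
```

```text
pics
scene 49.46496728937156 314.3211083133646 240.09579178950636 (array([0.0198, 0.4688, 0.9719]), array([ 0.4059, -0.4924, -0.77  ]))
clamp_stand [(array([195.1, 344.3]), 0.88)]
clamp_eye []
rod_stand [(array([353. , 232.6]), 0.59)]
rod_grip [(array([392.1, 223.6]), 0.66), (array([353.6, 194.3]), 0.58)]
push_rod [(array([388.6, 229.1]), 0.74), (array([348.5, 202.1]), 0.68)]
side 55.09273509935749 317.3810974812306 240.1738134409619 (array([-0.0805, -0.881 ,  0.5976]), array([ 0.5364,  0.7222, -0.4366]))
clamp_stand [(array([269.3, 233. ]), 0.78)]
clamp_eye [(array([270.9, 203.8]), 0.74)]
rod_stand [(array([345.5, 309. ]), 0.58), (array([350.2, 267.2]), 0.47)]
rod_grip [(array([349.3, 256. ]), 0.85), (array([317.3, 292.8]), 0.57)]
push_rod [(array([320.8, 300.8]), 0.76), (array([350.8, 269.4]), 0.62)]
{'t': 0.6, 'q': array([ 1.0289,  0.4769,  0.0224,  1.5554, -0.0115,  1.1093, -0.0831]), 'joint_vel': array([-0.    ,  0.0007, -0.0002,  0.0009, -0.001 ,  0.0009,  0.0005]), 'joint_torque': array([ -0.0004, -59.5997,   1.6054, -28.1413,   0.0125,   0.0019,
        -0.    ]), 'eef_pos': array([ 0.2837, -0.6125,  0.2314]), 'tool_rot': array([ 0.    ,  0.8427, -0.5384,  0.    ]), 'contact_force': array([-0.3979, -0.5758, -0.1029]), 'torque': array([-0.0392,  0.0299,  0.0097]), 'gripper_width': 1.0024137398405275}
```

View pics/scene0.png

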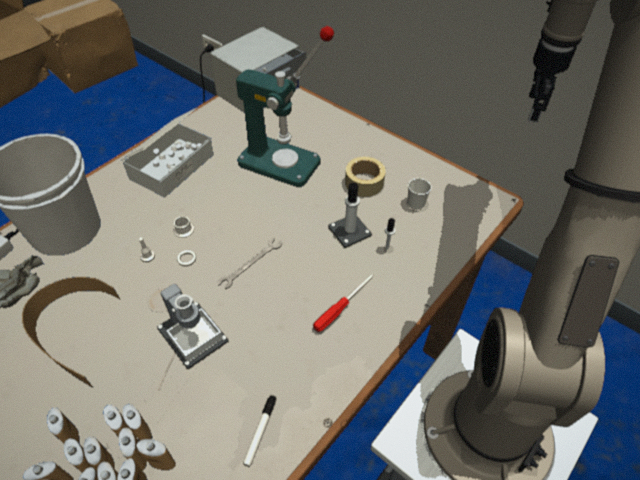

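View pics/side0.png

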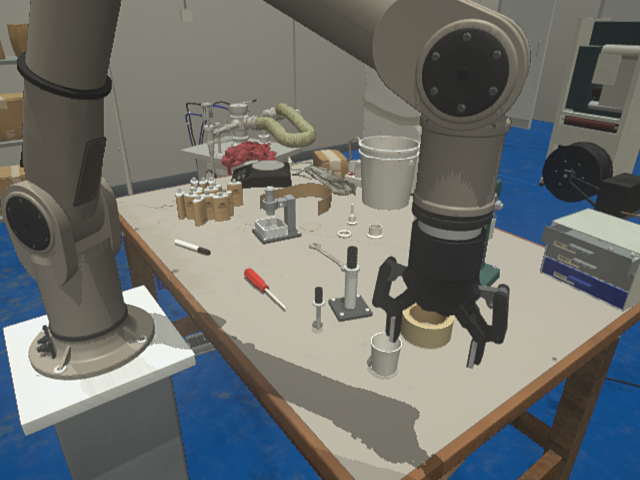

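The scene view shows the clamp stand at about (190,325), the rod in its stand at (351,215), and the smaller look-alike at (390,235). Next I'll triangulate and zoom in.

```bash
python3 - <<'E'
from h import *
np.set_printoptions(precision=4,suppress=True)
a=bot.read_camera('scene');b=bot.read_camera('side')
for nm,pa,pb in [('grip',(353.6,194.3),(349.3,256)),('stand',(353,232.6),(345.5,309)),('rod',(348.5,202.1),(350.8,269.4)),('clamp',(195.1,344.3),(269.3,233))]:
    print(nm,tri([ray(a,pa),ray(b,pb)]),atz(a,pa,0),atz(b,pb,0))
print('eye side at z=.1',atz(b,(270.9,203.8),.1))
for q in ['spanner_mid','marker_mid','beaker_mid','screwdriver_mid']:
    for p,n in((a,'a'),(b,'b')):
        print(q,n,[(np.round(r['point'],1),round(r['score'],2),atz(p,r['point'],.01)) for r in bot.pinpoint(p,q)])
A=a['pixels'][:,:,::-1];B=b['pixels'][:,:,::-1]
def crop(I,x,y,w,h,s):return cv2.resize(I[y:y+h,x:x+w],None,fx=s,fy=s,interpolation=cv2.INTER_CUBIC)
cv2.imwrite('pics/c1.png',np.hstack([crop(A,145,275,100,100,4),crop(A,310,165,100,100,4)]))
cv2.imwrite('pics/c2.png',np.hstack([crop(B,235,165,100,100,4),crop(B,300,235,100,100,4)]))
E
```

```text
grip (array([ 0.4899, -0.2176,  0.1358]), [np.float64(0.0009752767903318403), np.float64(0.0009752767903317231)]) [ 0.565  -0.3283  0.    ] [ 0.6595 -0.0217  0.    ]
stand (array([ 0.4836, -0.2202,  0.0043]), [np.float64(1.3075052713821909e-05), np.float64(1.3075052713662282e-05)]) [ 0.4857 -0.2232  0.    ] [ 0.4877 -0.2154  0.    ]
rod (array([ 0.4996, -0.2164,  0.1012]), [np.float64(0.0019187163273840025), np.float64(0.0019187163273838763)]) [ 0.5578 -0.2975  0.    ] [ 0.6146 -0.0821  0.    ]
clamp (array([0.5502, 0.2308, 0.0025]), [np.float64(0.002472873133334167), np.float64(0.002472873133334209)]) [0.5488 0.231  0.    ] [0.5563 0.2374 0.    ]
eye side at z=.1 [0.558  0.2232 0.1   ]
spanner_mid a [(array([248.8, 259.9]), 0.71, array([0.6143, 0.0069, 0.01  ]))]
spanner_mid b [(array([329.3, 256.2]), 0.57, array([ 0.602 , -0.0053,  0.01  ]))]
marker_mid a [(array([259.2, 427.6]), 0.81, array([0.323, 0.271, 0.01 ]))]
marker_mid b [(array([193.8, 248.8]), 0.75, array([0.3196, 0.251 , 0.01  ]))]
beaker_mid a [(array([418.3, 195.8]), 0.87, array([ 0.429 , -0.4239,  0.01  ]))]
beaker_mid b [(array([386.9, 355.7]), 0.93, array([ 0.4432, -0.3954,  0.01  ])), (array([349.8, 256.5]), 0.45, array([ 0.6464, -0.0391,  0.01  ]))]
screwdriver_mid a [(array([345.9, 300.9]), 0.96, array([ 0.3726, -0.0506,  0.01  ]))]
screwdriver_mid b [(array([262.8, 291.3]), 0.9, array([ 0.3651, -0.0548,  0.01  ]))]
```

View pics/c1.png

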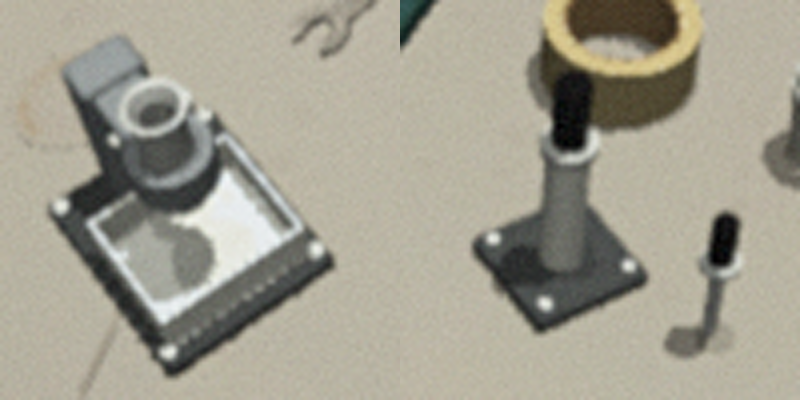

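View pics/c2.png

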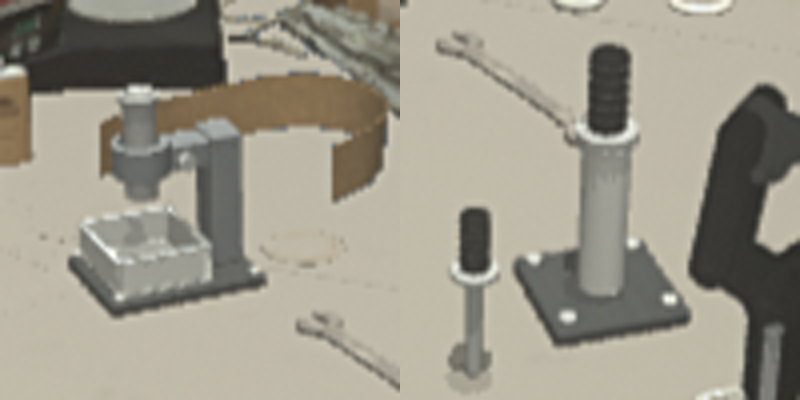

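```bash
python3 - <<'E'
from h import *
np.set_printoptions(precision=4,suppress=True)
a=bot.read_camera('scene');b=bot.read_camera('side')
for nm,pa,pb in [('collar',(352.5,201.7),(351.7,267.7)),('griptop',(353.3,184.5),(352,247.5)),('mouth',(183.7,300.7),(269.7,188))]:
    print(nm,tri([ray(a,pa),ray(b,pb)]))
# base plate corners clamp, scene, z=.01
# crop (52,205),(172,372),(333,262) ; stand (475-400,245),(540-400,328),(645-400,275)
for x,y in [(52,205),(172,372),(333,262)]: print('cl',atz(a,(145+x/4,275+y/4),.01))
for x,y in [(75,245),(140,325),(246,275)]: print('rs',atz(a,(310+x/4,165+y/4),.01))
w=shot('wrist','w0.png');print(ray(w,(320,240)),w['vertical_fov'])
o=bot.get_obs();print(o['t'],np.array(w['camera_from_world']))
E
```

```text
collar (array([ 0.4942, -0.2213,  0.1069]), [np.float64(0.0016528822074185516), np.float64(0.001652882207418648)])
griptop (array([ 0.4946, -0.2219,  0.158 ]), [np.float64(0.0008811945807254726), np.float64(0.0008811945807257051)])
mouth (array([0.5536, 0.2206, 0.15  ]), [np.float64(0.0011495019343547056), np.float64(0.0011495019343545265)])
cl [0.6352 0.2559 0.01  ]
cl [0.5142 0.2777 0.01  ]
cl [0.4978 0.1832 0.01  ]
rs [ 0.5387 -0.1938  0.01  ]
rs [ 0.4693 -0.17    0.01  ]
rs [ 0.4445 -0.2422  0.01  ]
(array([ 0.3455, -0.5853,  0.3742]), array([-0.252 , -0.1024, -0.9624])) 67.5710547386581
1.25 [[ 0.4191 -0.9079 -0.0009 -0.6759]
 [-0.8751 -0.4042  0.2662 -0.0338]
 [-0.242  -0.1108 -0.9639  0.3794]
 [ 0.      0.      0.      1.    ]]
```

View pics/w0.png

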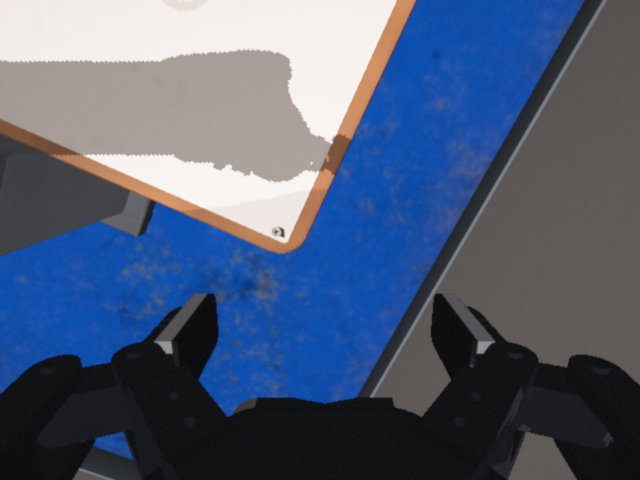

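```bash
cat >> h.py <<'E'
from scipy.spatial.transform import Rotation as Ro
def plan(target,R=None):
    o=bot.get_obs();q=o['tool_rot'];T=Ro.from_quat([q[1],q[2],q[3],q[0]])
    d=T.inv().apply(np.array(target)-o['eef_pos'])*100
    print('tool shift cm',np.round(d,2),'len',round(np.linalg.norm(d),1),'x_tool az',round(float(np.degrees(np.arctan2(*T.apply([1,0,0])[[1,0]]))),2),'ztool',np.round(T.apply([0,0,1]),4))
    return d,T
E
python3 - <<'E'
from h import *
np.set_printoptions(precision=4,suppress=True)
a=bot.read_camera('scene');b=bot.read_camera('side')
print(tri([ray(a,(392.1,223.6)),ray(b,(317.3,292.8))]))
print(tri([ray(a,(310+325/4,165+215/4)),ray(b,(300+75/4,235+210/4))]))
plan((.494,-.221,.26))
E
```

```text
(array([ 0.3917, -0.2373,  0.0902]), [np.float64(0.00010715307790422152), np.float64(0.00010715307790423678)])
(array([ 0.3956, -0.2379,  0.1022]), [np.float64(0.0006512860386774187), np.float64(0.0006512860386773965)])
tool shift cm [-26.68 -35.53  -2.87] len 44.5 x_tool az -65.14 ztool [ 0.0001 -0.     -1.    ]
```

Request:
{"api": "step_arm", "payload": {"increments": [[-1.2,-1.6,-0.6,0,0,0,0],[-2.2,-3.0,-0.6,0,0,0,0],[-2.2,-3.0,-0.4,0,0,0,0],[-2.2,-3.0,-0.4,0,0,0,0],[-2.2,-3.0,-0.3,0,0,0,0],[-2.2,-3.0,-0.3,0,0,0,0],[-2.2,-3.0,-0.3,0,0,0,0],[-2.2,-3.0,0,0,0,0,0],[-2.2,-3.0,0,0,0,0,0],[-2.2,-3.0,0,0,0,0,0],[-2.2,-2.9,0,0,0,0,0],[-2.2,-2.5,0,0,0,0,0],[-1.4,-1.5,0,0,0,0,0],[0,0,0,0,0,0,0],[0,0,0,0,0,0,0]]}}

```text
t: 2.85
eef_pos: [0.4931, -0.2196, 0.2606]
tool_rot: [0.0, 0.843, -0.538, 0.0]
contact_force: [-0.6, -0.6, 0.9]
gripper_width: 1.0
```

```bash
python3 - <<'E'
from h import *
np.set_printoptions(precision=4,suppress=True)
w=shot('wrist','w1.png')
for q in ['rod_stand','rod_grip','push_rod']:
    print(q,[(np.round(r['point'],1),round(r['score'],2)) for r in bot.pinpoint(w,q)])
for z in (.157,.135,.108,0): print(z,proj(w,(.494,-.221,z)))
print(ray(w,(320,240)))
E
```

```text
rod_stand [(array([328.3, 202.7]), 0.69)]
rod_grip [(array([296.9, 308.3]), 0.82), (array([325.8, 225.8]), 0.56)]
push_rod [(array([298.3, 304.5]), 0.71)]
0.157 [325.0328 236.7731]
0.135 [324.9813 229.2692]
0.108 [324.9281 221.4969]
0 [324.7831 200.3522]
(array([ 0.5548, -0.1923,  0.4035]), array([-0.2517, -0.1032, -0.9624]))
```

View pics/w1.png

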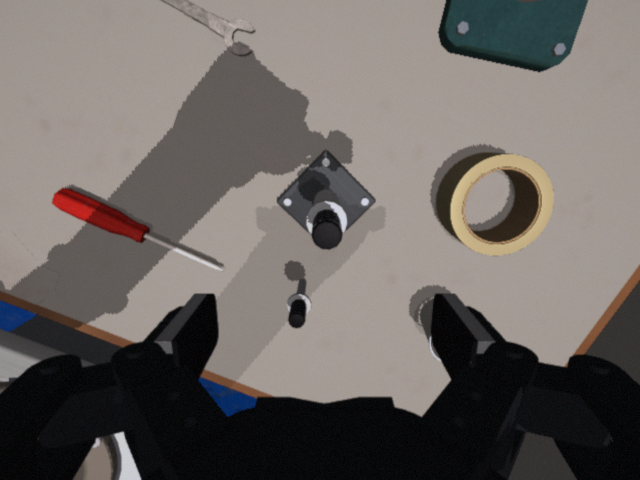

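```bash
python3 - <<'E'
from h import *
I=cv2.imread('pics/w1.png')[150:270,260:390]
I=cv2.resize(I,None,fx=5,fy=5,interpolation=cv2.INTER_CUBIC)
I=np.clip(I.astype(float)*1.8,0,255).astype(np.uint8)
cv2.imwrite('pics/w1c.png',I)
E
```

```text
(no output)
```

View pics/w1c.png

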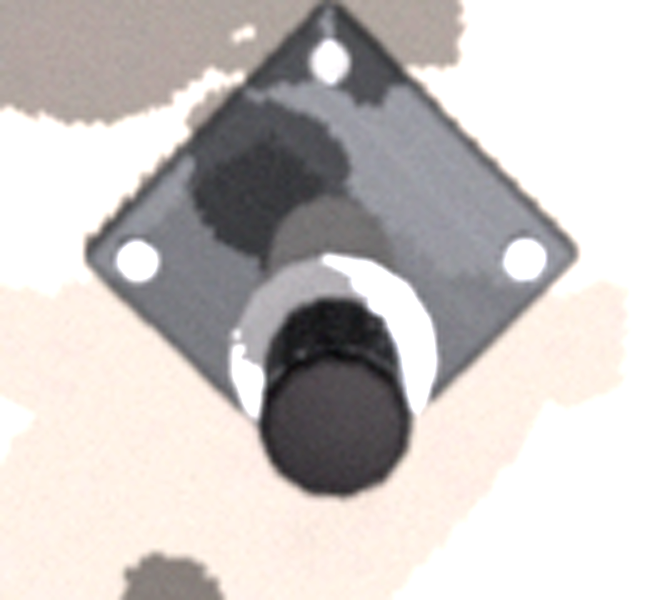

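The grip's top is centred at (327,234) and its base plate at (327,200), so the rod is at about (0.496, -0.222). Descending.

Request:
{"api": "step_arm", "payload": {"increments": [[0.1,-0.05,1.0,0,0,0,0],[0.1,-0.05,1.8,0,0,0,0],[0.1,-0.05,2.0,0,0,0,0],[0,0,2.0,0,0,0,0],[0,0,2.0,0,0,0,0],[0,0,2.0,0,0,0,0],[0,0,1.6,0,0,0,0],[0,0,1.2,0,0,0,0],[0,0,0.7,0,0,0,0],[0,0,0,0,0,0,0],[0,0,0,0,0,0,0]]}}

```text
t: 4.15
eef_pos: [0.4962, -0.2224, 0.1177]
tool_rot: [-0.0, 0.843, -0.538, 0.0]
contact_force: [0.0, 0.7, 0.0]
gripper_width: 1.001
```

```bash
python3 - <<'E'
from h import *
w=shot('wrist','w2.png')
b=shot('side','b2.png')
I=b['pixels'][180:330,250:450,::-1]
cv2.imwrite('pics/b2c.png',cv2.resize(I,None,fx=4,fy=4,interpolation=cv2.INTER_CUBIC))
plan((.4957,-.2218,.117))
E
```

```text
tool shift cm [-0.09  0.04  0.11] len 0.1 x_tool az -65.15 ztool [ 1.5e-03 -6.0e-04 -1.0e+00]
```

View pics/w2.png

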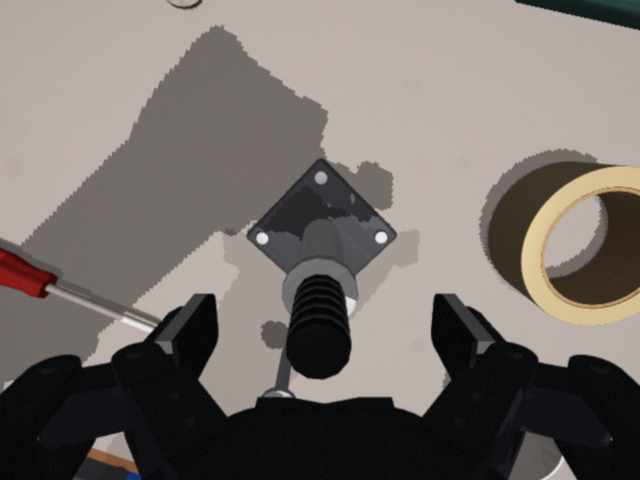

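View pics/b2c.png

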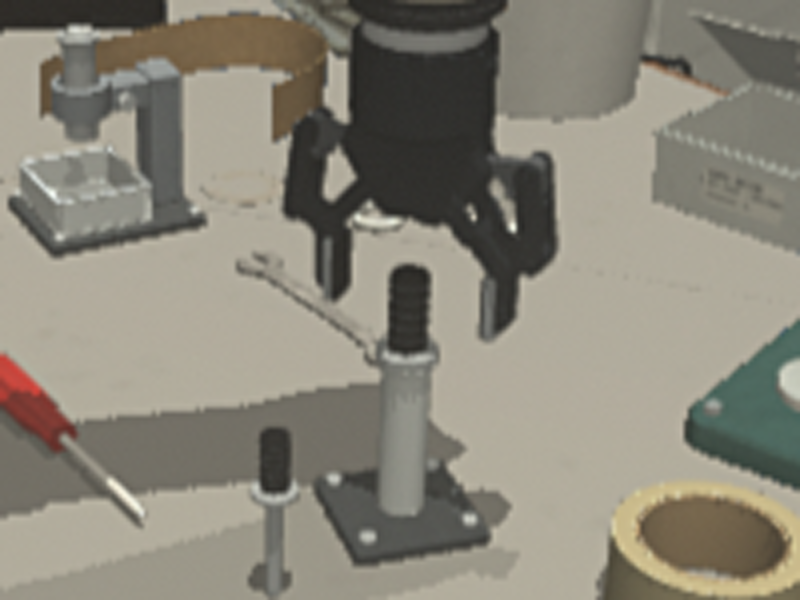

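```bash
python3 - <<'E'
from h import *
w=bot.read_camera('wrist')
print(atz(w,(319.5,346),.157), proj(w,(.4957,-.2218,.157)))
E
```

```text
[ 0.49800265 -0.22119141  0.157     ] [318.2741896 352.2935643]
```

Request:
{"api": "step_arm", "payload": {"increments": [[0,-0.15,0.05,0,0,0,0],[0,0,0,0,0,0,0.5],[0,0,0,0,0,0,0.6],[0,0,0,0,0,0,0.7],[0,0,0,0,0,0,0.85],[0,0,0,0,0,0,1],[0,0,0,0,0,0,1],[0,0,0,0,0,0,1],[0,0,0,0,0,0,1],[0,0,0,0,0,0,1]], "squeeze": 80}}

```text
t: 5.3
eef_pos: [0.4972, -0.2215, 0.117]
tool_rot: [-0.0, 0.843, -0.538, -0.0]
contact_force: [-1.4, 2.5, 5.6]
gripper_width: 0.24
```

```bash
python3 - <<'E'
from h import *
b=shot('side','b3.png')
I=b['pixels'][180:330,250:450,::-1]
cv2.imwrite('pics/b3c.png',cv2.resize(I,None,fx=4,fy=4,interpolation=cv2.INTER_CUBIC))
o=bot.get_obs();print(o['t'],o['eef_pos'],o['contact_force'],o['torque'],o['gripper_width'])
E
```

```text
5.35 [ 0.49720744 -0.22148919  0.11697865] [-1.76336406  0.79247528  5.13531045] [0.27471014 0.48776023 0.03275846] 0.2425247094683573
```

View pics/b3c.png

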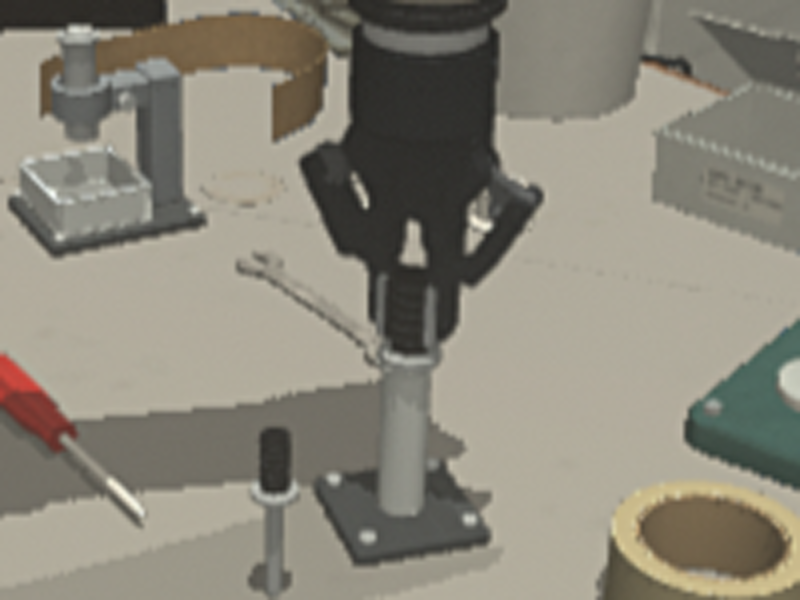

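Request:
{"api": "step_arm", "payload": {"increments": [[0,0,-0.3,0,0,0,1],[0,0,-0.8,0,0,0,1],[0,0,-1.2,0,0,0,1],[0,0,-1.5,0,0,0,1],[0,0,-1.7,0,0,0,1],[0,0,-1.7,0,0,0,1],[0,0,-1.7,0,0,0,1],[0,0,-1.7,0,0,0,1],[0,0,-1.7,0,0,0,1],[0,0,-1.7,0,0,0,1],[0,0,-1.5,0,0,0,1],[0,0,-1.0,0,0,0,1],[0,0,0,0,0,0,1],[0,0,0,0,0,0,1]]}}

```text
t: 6.75
eef_pos: [0.497, -0.2215, 0.2816]
tool_rot: [0.0, 0.843, -0.538, -0.0]
contact_force: [0.0, 0.2, -1.8]
gripper_width: 0.236
```

```bash
python3 - <<'E'
from h import *
np.set_printoptions(precision=4,suppress=True)
o=bot.get_obs();print(o['t'],o['eef_pos'],o['contact_force'],o['torque'],o['gripper_width'])
a=shot('scene','a4.png');b=shot('side','b4.png')
I=b['pixels'][130:330,250:450,::-1];J=a['pixels'][60:260,250:450,::-1]
cv2.imwrite('pics/b4c.png',np.hstack([cv2.resize(x,(400,400),interpolation=cv2.INTER_CUBIC) for x in (J,I)]))
plan((.5545,.2206,.282))
tip=o['eef_pos']-[0,0,.1]
for p in(a,b): print(proj(p,tip),proj(p,tip+[0,0,.088]))
E
```

```text
6.75 [ 0.497  -0.2215  0.2816] [ 0.0201  0.1925 -1.7974] [-0.0067  0.0134  0.0514] 0.2363264147652426
tool shift cm [-37.68 -23.83  -0.09] len 44.6 x_tool az -65.15 ztool [-0.0014  0.0005 -1.    ]
[353.1172 176.6745] [355.5335 145.4197]
[353.4963 236.8011] [355.2124 197.45  ]
```

View pics/b4c.png

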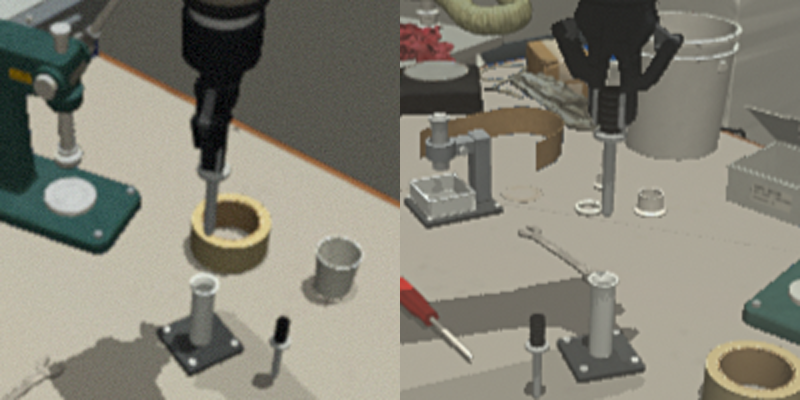

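Request:
{"api": "step_arm", "payload": {"increments": [[-0.8,-0.5,0,0,0,0,1],[-1.6,-1.0,0,0,0,0,1],[-2.5,-1.6,0,0,0,0,1],[-2.9,-1.8,0,0,0,0,1],[-2.9,-1.8,0,0,0,0,1],[-2.9,-1.8,0,0,0,0,1],[-2.9,-1.8,0,0,0,0,1],[-2.9,-1.8,0,0,0,0,1],[-2.9,-1.8,0,0,0,0,1],[-2.9,-1.8,0,0,0,0,1],[-2.9,-1.8,0,0,0,0,1],[-2.9,-1.8,0,0,0,0,1],[-2.5,-1.7,0,0,0,0,1],[-2.0,-1.4,0,0,0,0,1],[-1.5,-1.0,0,0,0,0,1],[-0.7,-0.5,0,0,0,0,1],[0,0,0,0,0,0,1],[0,0,0,0,0,0,1],[0,0,0,0,0,0,1]]}}

```text
t: 8.75
eef_pos: [0.5557, 0.2195, 0.2817]
tool_rot: [0.0, 0.842, -0.539, 0.0]
contact_force: [0.2, 0.3, -3.0]
gripper_width: 0.243
```

```bash
python3 - <<'E'
from h import *
np.set_printoptions(precision=4,suppress=True)
o=bot.get_obs();print(o['t'],o['eef_pos'],o['contact_force'],o['torque'],o['gripper_width'])
a=shot('scene','a5.png');b=shot('side','b5.png');w=shot('wrist','w5.png')
I=b['pixels'][140:260,210:330,::-1];J=a['pixels'][245:365,130:250,::-1]
cv2.imwrite('pics/b5c.png',np.hstack([cv2.resize(x,(400,400),interpolation=cv2.INTER_CUBIC) for x in (J,I)]))
plan((.5545,.2206,.282))
tip=o['eef_pos']-[0,0,.1]
for p in(a,b,w): print(proj(p,tip),proj(p,tip+[0,0,.088]),proj(p,(.5536,.2206,.15)))
E
```

```text
8.75 [0.5557 0.2195 0.2817] [ 0.2428  0.288  -2.9912] [0.0311 0.0252 0.0475] 0.24261491329951135
tool shift cm [-0.11  0.09 -0.01] len 0.1 x_tool az -65.23 ztool [ 0.0002 -0.0004 -1.    ]
[179.7804 289.6167] [169.4213 260.315 ] [183.4259 300.1771]
[269.768  177.7326] [268.4978 147.4017] [269.3777 188.2581]
[323.0449 238.6406] [322.3837 289.1975] [320.7598 229.6256]
```

View pics/b5c.png

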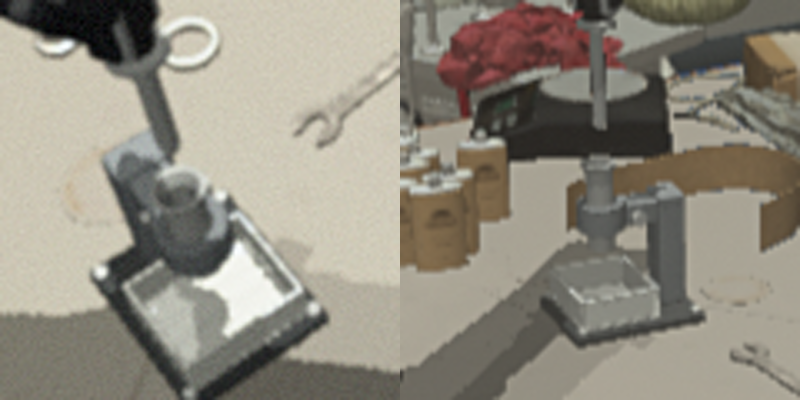

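View pics/w5.png

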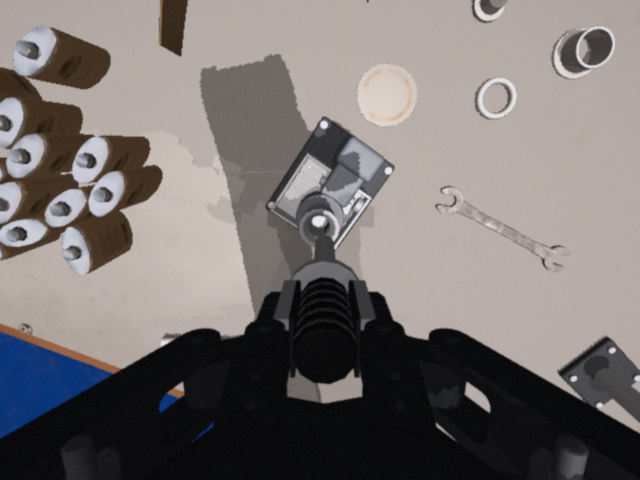

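```bash
python3 - <<'E'
from h import *
I=cv2.imread('pics/w5.png')[180:280,270:370]
A=cv2.imread('pics/a5.png')[280:320,160:210]; 
cv2.imwrite('pics/w5c.png',cv2.resize(I,(600,600),interpolation=cv2.INTER_CUBIC))
B=cv2.imread('pics/b5.png')[165:205,245:295]
cv2.imwrite('pics/ab5c.png',np.hstack([cv2.resize(A,(400,320),interpolation=cv2.INTER_CUBIC),cv2.resize(B,(400,320),interpolation=cv2.INTER_CUBIC)]))
E
```

```text
(no output)
```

View pics/w5c.png

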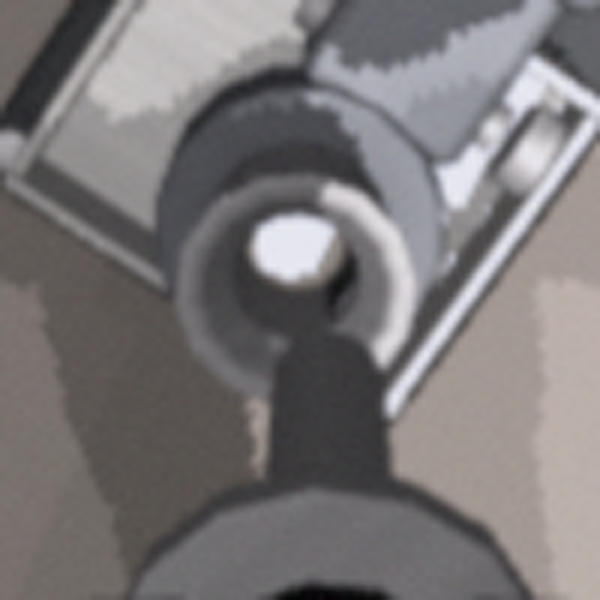

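View pics/ab5c.png

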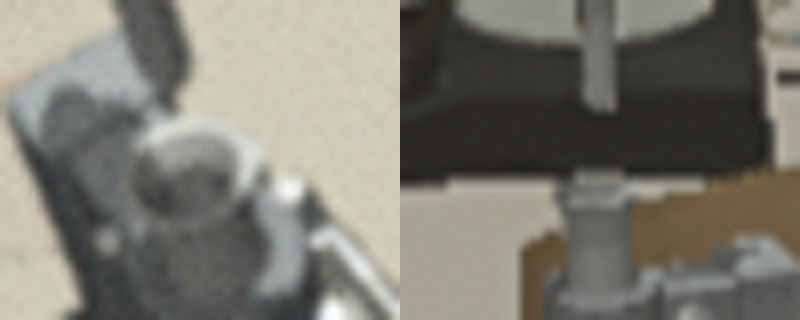

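```bash
python3 - <<'E'
from h import *
np.set_printoptions(precision=4,suppress=True)
a=bot.read_camera('scene');b=bot.read_camera('side');w=bot.read_camera('wrist')
rs=[ray(a,(182.3,299.1)),ray(b,(269.4,187.4)),ray(w,(317.5,227))]
print(tri(rs[:2]));print(tri(rs[1:]));print(tri([rs[0],rs[2]]));print(tri(rs))
print(tri([ray(a,(184.1,301)),ray(b,(269.6,187.9)),ray(w,(319.5,227.8))]))
for z in (.14,.15,.16):print(z,atz(w,(317.5,227),z))
c,_=ray(w,(320,240)); T=np.array(w['camera_from_world'])
for z in (.13,.14,.15,.16):print(z,(T@[.555,.223,z,1])[2])
E
```

```text
(array([0.5547, 0.2214, 0.1525]), [np.float64(0.0005537494733258844), np.float64(0.0005537494733262382)])
(array([0.5552, 0.2243, 0.1513]), [np.float64(0.0006116195730748881), np.float64(0.0006116195730749036)])
(array([0.5548, 0.2232, 0.1538]), [np.float64(0.0016592217523408804), np.float64(0.0016592217523409382)])
(array([0.555 , 0.2229, 0.1522]), [np.float64(0.0017416659285948248), np.float64(0.0005220241870370315), np.float64(0.0018153458485552787)])
(array([0.5537, 0.2216, 0.1496]), [np.float64(0.002105295018542758), np.float64(0.001534785521584385), np.float64(0.0013325571755628584)])
0.14 [0.5521 0.2237 0.14  ]
0.15 [0.5544 0.2245 0.15  ]
0.16 [0.5567 0.2253 0.16  ]
0.13 0.30197768975234834
0.14 0.2923381321345409
0.15 0.2826985745167335
0.16 0.2730590168989261
```

Request:
{"api": "step_arm", "payload": {"increments": [[-0.15,-0.05,0.3,0,0,0,1],[-0.15,0,0.6,0,0,0,1],[0,0,0.7,0,0,0,1],[0,0,0.4,0,0,0,1],[0,0,0,0,0,0,1],[0,0,0,0,0,0,1]]}}

```text
t: 9.65
eef_pos: [0.5548, 0.2239, 0.2617]
tool_rot: [0.0, 0.843, -0.538, -0.0]
contact_force: [-0.7, -0.3, -1.1]
gripper_width: 0.236
```

```bash
python3 - <<'E'
from h import *
np.set_printoptions(precision=4,suppress=True)
o=bot.get_obs();print(o['t'],o['eef_pos'],o['contact_force'],o['torque'])
a=shot('scene','a6.png');b=shot('side','b6.png');w=shot('wrist','w6.png')
A=a['pixels'][270:330,150:225,::-1];B=b['pixels'][155:215,235:310,::-1]
cv2.imwrite('pics/ab6c.png',np.hstack([cv2.resize(x,(400,320),interpolation=cv2.INTER_CUBIC) for x in (A,B)]))
cv2.imwrite('pics/w6c.png',cv2.resize(w['pixels'][180:280,270:370,::-1],(600,600),interpolation=cv2.INTER_CUBIC))
E
```

```text
9.65 [0.5548 0.2239 0.2617] [-0.6825 -0.339  -1.1173] [0.0204 0.0118 0.0437]
```

View pics/w6c.png

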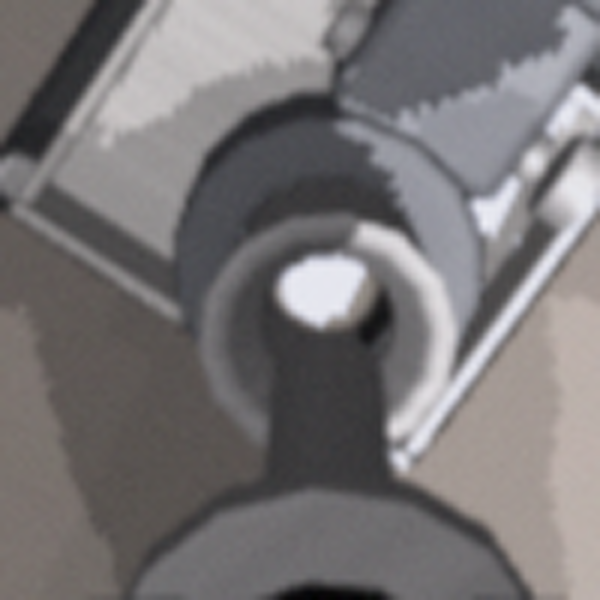

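View pics/ab6c.png

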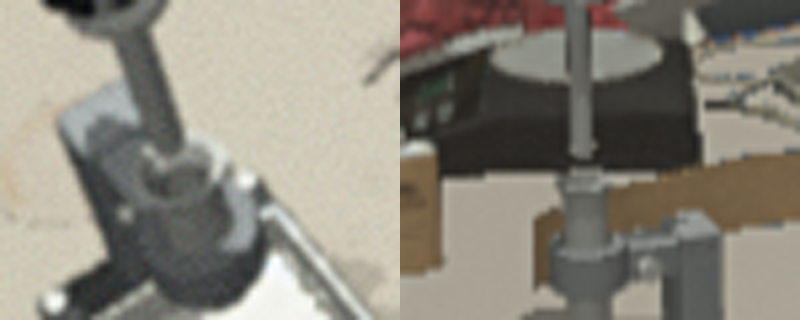

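Request:
{"api": "step_arm", "payload": {"increments": [[0,0,0.3,0,0,0,1],[0,0,0.5,0,0,0,1],[0,0,0.5,0,0,0,1],[0,0,0.4,0,0,0,1],[0,0,0.2,0,0,0,1],[0,0,0,0,0,0,1],[0,0,0,0,0,0,1]]}}

```text
t: 10.5
eef_pos: [0.5549, 0.224, 0.2428]
tool_rot: [-0.0, 0.843, -0.538, 0.0]
contact_force: [-0.1, -0.1, -1.6]
gripper_width: 0.237
```

```bash
python3 - <<'E'
from h import *
np.set_printoptions(precision=4,suppress=True)
o=bot.get_obs();print(o['t'],o['eef_pos'],o['contact_force'],o['torque'])
a=shot('scene','a7.png');b=shot('side','b7.png');w=shot('wrist','w7.png')
A=a['pixels'][270:330,150:225,::-1];B=b['pixels'][155:215,235:310,::-1]
cv2.imwrite('pics/ab7c.png',np.hstack([cv2.resize(x,(400,320),interpolation=cv2.INTER_CUBIC) for x in (A,B)]))
cv2.imwrite('pics/w7c.png',cv2.resize(w['pixels'][180:280,270:370,::-1],(600,600),interpolation=cv2.INTER_CUBIC))
E
```

```text
10.5 [0.5549 0.224  0.2428] [-0.1157 -0.1277 -1.6054] [ 0.0349 -0.0201 -0.0014]
```

View pics/w7c.png

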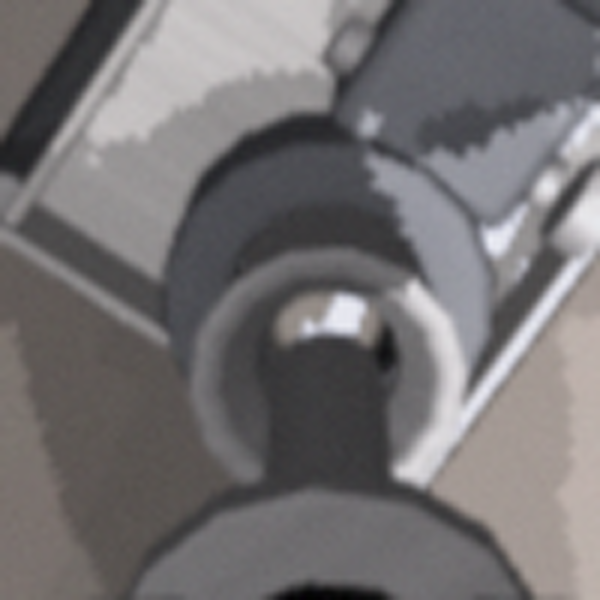

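View pics/ab7c.png

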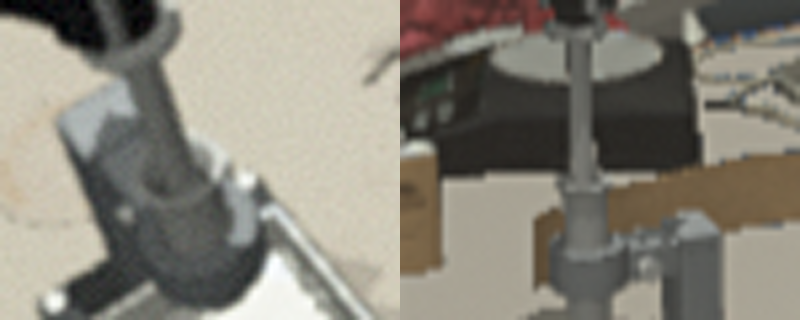

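```bash
python3 - <<'E'
from h import *
w=bot.read_camera('wrist')
for z in (.151,.143,.13,.115,.105):print(z,(proj(w,(.555,.223,z))-[270,180])*6,(proj(w,(.5549,.2240,z))-[270,180])*6)
E
```

```text
0.151 [324.61027462 372.94914443] [316.2454689  370.16912171]
0.143 [324.69304405 354.03379022] [316.58415363 351.33232665]
0.13 [324.81725867 325.64693656] [317.09241447 323.06413356]
0.115 [324.94672614 296.05964546] [317.62215133 293.6014975 ]
0.105 [325.02583568 277.98068838] [317.94583183 275.59919994]
```

Request:
{"api": "step_arm", "payload": {"increments": [[0,0,0.3,0,0,0,1],[0,0,0.3,0,0,0,1],[0,0,0.3,0,0,0,1],[0,0,0,0,0,0,1]]}}

```text
t: 11.1
eef_pos: [0.5544, 0.2237, 0.2331]
tool_rot: [0.0, 0.843, -0.538, -0.0]
contact_force: [0.8, 0.1, -1.6]
gripper_width: 0.242
```

```bash
python3 - <<'E'
from h import *
np.set_printoptions(precision=4,suppress=True)
o=bot.get_obs();print(o['t'],o['eef_pos'],o['contact_force'],o['torque'])
a=shot('scene','a8.png');b=shot('side','b8.png');w=shot('wrist','w8.png')
A=a['pixels'][280:320,160:210,::-1];B=b['pixels'][165:205,245:295,::-1]
cv2.imwrite('pics/ab8c.png',np.hstack([cv2.resize(x,(400,320),interpolation=cv2.INTER_CUBIC) for x in (A,B)]))
cv2.imwrite('pics/w8c.png',cv2.resize(w['pixels'][180:280,270:370,::-1],(600,600),interpolation=cv2.INTER_CUBIC))
E
```

```text
11.1 [0.5544 0.2237 0.2331] [ 0.828   0.088  -1.5671] [ 0.0549 -0.029  -0.0465]
```

View pics/ab8c.png

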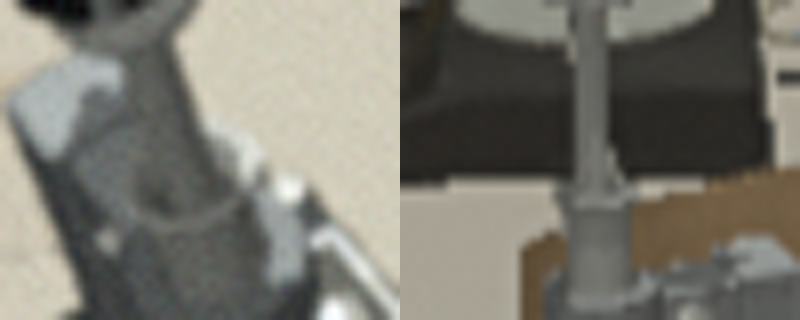

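View pics/w8c.png

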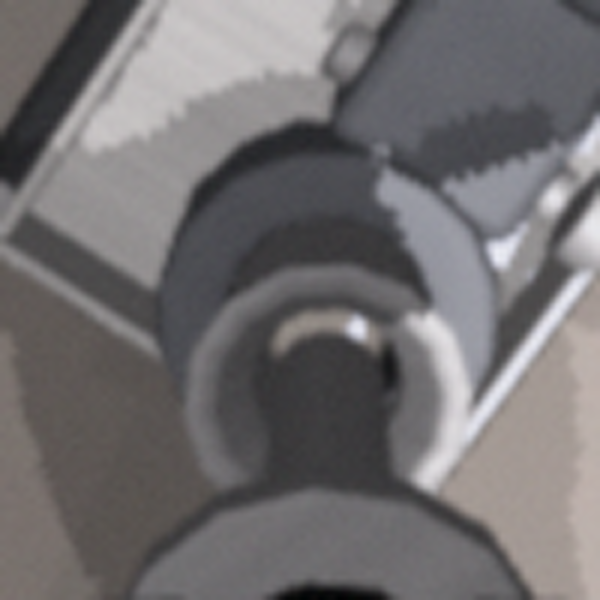

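Request:
{"api": "step_arm", "payload": {"increments": [[0,0,0.2,0,0,0,1],[0,0,0.2,0,0,0,1],[0,0,0.2,0,0,0,1],[0,0,0.2,0,0,0,1]]}}

```text
t: 11.65
eef_pos: [0.5548, 0.2239, 0.2256]
tool_rot: [0.0, 0.843, -0.538, -0.0]
contact_force: [-0.3, -0.2, -0.9]
gripper_width: 0.239
```

Request:
{"api": "step_arm", "payload": {"increments": [[0,0,0.2,0,0,0,1],[0,0,0.2,0,0,0,1],[0,0,0.2,0,0,0,1],[0,0,0.2,0,0,0,1]]}}

```text
t: 12.05
eef_pos: [0.5555, 0.2244, 0.2192]
tool_rot: [-0.001, 0.843, -0.538, 0.001]
contact_force: [-1.0, -2.1, 9.4]
gripper_width: 0.232
```

Request:
{"api": "step_arm", "payload": {"increments": [[0,0,0.1,0,0,0,1],[0,0,0.1,0,0,0,1],[0,0,0.1,0,0,0,1]]}}

```text
t: 12.35
eef_pos: [0.5559, 0.2243, 0.2169]
tool_rot: [-0.001, 0.843, -0.538, 0.001]
contact_force: [-2.3, -2.3, 10.1]
gripper_width: 0.239
```

Request:
{"api": "step_arm", "payload": {"increments": [[0,0,0.1,0,0,0,1],[0,0,0.1,0,0,0,1],[0,0,0.1,0,0,0,1]]}}

```text
t: 12.65
eef_pos: [0.556, 0.2244, 0.2142]
tool_rot: [-0.001, 0.843, -0.539, 0.001]
contact_force: [-1.5, -1.3, 11.3]
gripper_width: 0.239
```

Request:
{"api": "step_arm", "payload": {"increments": [[0,0,0.15,0,0,0,1],[0,0,0.15,0,0,0,1],[0,0,0.15,0,0,0,1],[0,0,0.15,0,0,0,1],[0,0,0.15,0,0,0,1]]}}

```text
t: 13.15
eef_pos: [0.556, 0.2243, 0.2067]
tool_rot: [-0.001, 0.843, -0.539, 0.001]
contact_force: [-2.1, -1.4, 12.5]
gripper_width: 0.231
```

Request:
{"api": "step_arm", "payload": {"increments": [[0,0,0.15,0,0,0,1],[0,0,0.15,0,0,0,1],[0,0,0.15,0,0,0,1],[0,0,0.15,0,0,0,1],[0,0,0.15,0,0,0,1]]}}

```text
t: 13.65
eef_pos: [0.556, 0.2243, 0.1992]
tool_rot: [-0.001, 0.843, -0.539, 0.001]
contact_force: [-2.3, -1.4, 11.9]
gripper_width: 0.235
```

```bash
python3 - <<'E'
from h import *
a=shot('scene','a9.png');b=shot('side','b9.png')
A=a['pixels'][230:350,120:270,::-1];B=b['pixels'][120:240,200:350,::-1]
cv2.imwrite('pics/ab9c.png',np.hstack([cv2.resize(x,(400,320),interpolation=cv2.INTER_CUBIC) for x in (A,B)]))
E
```

```text
(no output)
```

View pics/ab9c.png

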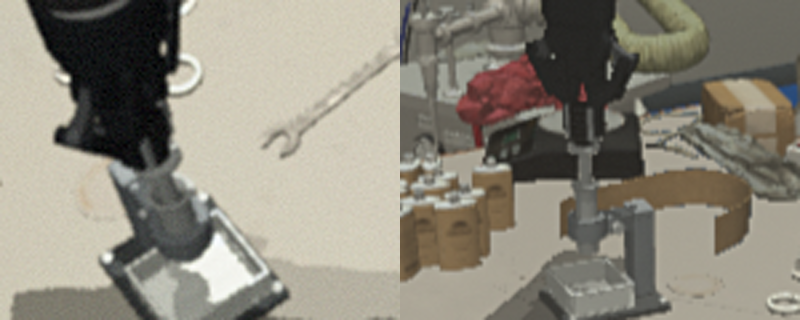

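The rod is well inside the tube, with the collar still about 3 cm above the mouth. Continuing.

Request:
{"api": "step_arm", "payload": {"increments": [[0,0.05,0.15,0,0,0,1],[0,0,0.15,0,0,0,1],[0,0,0.15,0,0,0,1],[0,0,0.15,0,0,0,1],[0,0,0.15,0,0,0,1]]}}

```text
t: 14.25
eef_pos: [0.5558, 0.2242, 0.1917]
tool_rot: [-0.001, 0.843, -0.539, 0.001]
contact_force: [-0.9, -1.8, 12.1]
gripper_width: 0.239
```

Request:
{"api": "step_arm", "payload": {"increments": [[0,0.05,0.15,0,0,0,1],[0,0,0.15,0,0,0,1],[0,0,0.15,0,0,0,1],[0,0,0.15,0,0,0,1],[0,0,0.15,0,0,0,1]]}}

```text
t: 14.75
eef_pos: [0.5555, 0.2241, 0.1842]
tool_rot: [-0.002, 0.843, -0.539, 0.001]
contact_force: [-1.8, -1.5, 10.1]
gripper_width: 0.237
```

Request:
{"api": "step_arm", "payload": {"increments": [[0,0,0.15,0,0,0,1],[0,0,0.15,0,0,0,1],[0,0,0.1,0,0,0,1],[0,0,0.1,0,0,0,1]]}}

```text
t: 15.15
eef_pos: [0.5555, 0.2241, 0.1791]
tool_rot: [-0.002, 0.843, -0.538, 0.001]
contact_force: [-1.0, -0.9, 10.1]
gripper_width: 0.238
```

Request:
{"api": "step_arm", "payload": {"increments": [[0,0,0.1,0,0,0,1],[0,0,0.1,0,0,0,1],[0,0,0.1,0,0,0,1]]}}

```text
t: 15.45
eef_pos: [0.5554, 0.224, 0.1759]
tool_rot: [-0.002, 0.843, -0.539, 0.001]
contact_force: [-0.6, -1.2, 8.4]
gripper_width: 0.237
```

Request:
{"api": "step_arm", "payload": {"increments": [[0,0,0.1,0,0,0,1],[0,0,0.1,0,0,0,1],[0,0,0.1,0,0,0,1]]}}

```text
t: 15.75
eef_pos: [0.554, 0.2235, 0.1709]
tool_rot: [-0.0, 0.843, -0.538, 0.0]
contact_force: [0.2, -0.7, -2.4]
gripper_width: 0.24
```

Request:
{"api": "step_arm", "payload": {"increments": [[0,0,0.1,0,0,0,1],[0,0,0.1,0,0,0,1]]}}

```text
t: 15.95
eef_pos: [0.5537, 0.2236, 0.1684]
tool_rot: [0.0, 0.843, -0.538, -0.0]
contact_force: [0.3, 0.5, -1.0]
gripper_width: 0.238
```

Request:
{"api": "step_arm", "payload": {"increments": [[0,0,0.1,0,0,0,1],[0,0,0.1,0,0,0,1]]}}

```text
t: 16.15
eef_pos: [0.5538, 0.2236, 0.1666]
tool_rot: [0.0, 0.843, -0.538, -0.0]
contact_force: [0.2, 0.9, -0.3]
gripper_width: 0.24
```

Request:
{"api": "step_arm", "payload": {"increments": [[0,0,0.1,0,0,0,1],[0,0,0.05,0,0,0,1]]}}

```text
t: 16.35
eef_pos: [0.5539, 0.2235, 0.1652]
tool_rot: [-0.0, 0.843, -0.538, -0.0]
contact_force: [0.6, 1.0, -0.6]
gripper_width: 0.237
```

Request:
{"api": "step_arm", "payload": {"increments": [[0,0,0.05,0,0,0,1],[0,0,0.05,0,0,0,1]]}}

```text
t: 16.55
eef_pos: [0.5539, 0.2235, 0.1643]
tool_rot: [-0.0, 0.843, -0.538, 0.0]
contact_force: [0.2, 1.4, -0.7]
gripper_width: 0.243
```

Request:
{"api": "step_arm", "payload": {"increments": [[0,0,0.05,0,0,0,1],[0,0,0.05,0,0,0,1]]}}

```text
t: 16.75
eef_pos: [0.5539, 0.2235, 0.1633]
tool_rot: [-0.0, 0.843, -0.538, 0.0]
contact_force: [0.3, 0.6, -1.9]
gripper_width: 0.233
```

Request:
{"api": "step_arm", "payload": {"increments": [[0,0,0.05,0,0,0,1],[0,0,0.05,0,0,0,1]]}}

```text
t: 16.95
eef_pos: [0.5539, 0.2235, 0.1623]
tool_rot: [-0.0, 0.843, -0.538, 0.0]
contact_force: [0.4, 1.0, -1.2]
gripper_width: 0.238
```

Request:
{"api": "step_arm", "payload": {"increments": [[0,0,0.05,0,0,0,1],[0,0,0.05,0,0,0,1]]}}

```text
t: 17.15
eef_pos: [0.554, 0.2235, 0.1617]
tool_rot: [-0.0, 0.843, -0.538, 0.0]
contact_force: [-1.3, -0.9, 5.0]
gripper_width: 0.24
```

```bash
python3 - <<'E'
from h import *
a=shot('scene','a10.png');b=shot('side','b10.png')
A=a['pixels'][260:350,140:252,::-1];B=b['pixels'][155:245,225:337,::-1]
cv2.imwrite('pics/ab10c.png',np.hstack([cv2.resize(x,(400,320),interpolation=cv2.INTER_CUBIC) for x in (A,B)]))
E
```

```text
(no output)
```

View pics/ab10c.png

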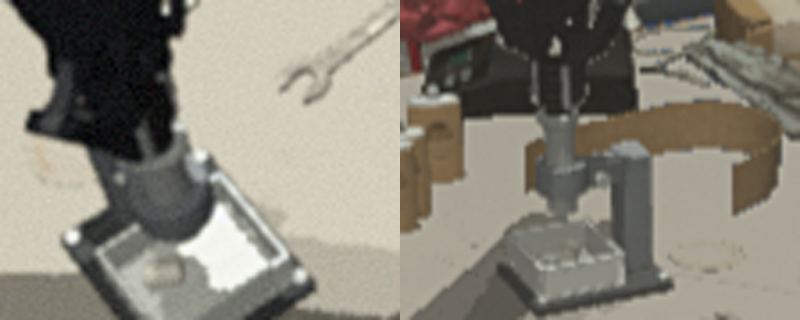

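The plug is in the tray at about (162,269) in the left crop, and the collar has just touched the mouth. I'll press lightly to make sure it's seated.

Request:
{"api": "step_arm", "payload": {"increments": [[0,0,0.05,0,0,0,1],[0,0,0,0,0,0,1]]}}

```text
t: 17.45
eef_pos: [0.554, 0.2236, 0.1617]
tool_rot: [-0.0, 0.843, -0.538, 0.0]
contact_force: [-2.8, -0.8, 7.1]
gripper_width: 0.239
```

Request:
{"api": "step_arm", "payload": {"increments": [[0,0,0.05,0,0,0,1],[0,0,0,0,0,0,1],[0,0,0,0,0,0,1]]}}

```text
t: 17.75
eef_pos: [0.554, 0.2236, 0.1617]
tool_rot: [-0.0, 0.843, -0.538, 0.0]
contact_force: [-3.7, -0.7, 10.4]
gripper_width: 0.238
```

Collar seated: height is unchanged at 0.1617 and the force is about 10 N. Now lifting.

Request:
{"api": "step_arm", "payload": {"increments": [[0,0,-0.3,0,0,0,1],[0,0,-0.6,0,0,0,1],[0,0,-1.0,0,0,0,1],[0,0,-1.2,0,0,0,1],[0,0,-1.3,0,0,0,1],[0,0,-1.3,0,0,0,1],[0,0,-1.3,0,0,0,1],[0,0,-1.3,0,0,0,1],[0,0,-1.3,0,0,0,1],[0,0,-1.3,0,0,0,1],[0,0,-1.0,0,0,0,1],[0,0,-0.5,0,0,0,1],[0,0,0,0,0,0,1],[0,0,0,0,0,0,1]]}}

```text
t: 19.15
eef_pos: [0.5537, 0.2233, 0.2838]
tool_rot: [0.0, 0.843, -0.538, -0.0]
contact_force: [-0.2, -0.2, -1.6]
gripper_width: 0.238
```

```bash
python3 - <<'E'
from h import *
o=bot.get_obs();print(o['t'],o['eef_pos'],o['contact_force'])
a=shot('scene','a11.png');b=shot('side','b11.png');w=shot('wrist','w11.png')
A=a['pixels'][230:350,130:280,::-1];B=b['pixels'][125:245,215:365,::-1]
cv2.imwrite('pics/ab11c.png',np.hstack([cv2.resize(x,(400,320),interpolation=cv2.INTER_CUBIC) for x in (A,B)]))
tip=o['eef_pos']-[0,0,.1]
for p in (a,b,w): print(proj(p,tip),proj(p,tip+[0,0,.088]))
plan((.497,-.2215,.282))
E
```

```text
19.15 [0.55366342 0.22328291 0.28383236] [-0.20997446 -0.18718569 -1.56921848]
[178.65028667 290.88596218] [168.15279157 261.53696622]
[268.43807781 176.80103432] [267.12873767 146.46002959]
[322.83631119 238.23151409] [321.96147557 288.97706007]
tool shift cm [37.98 23.83  0.19] len 44.8 x_tool az -65.15 ztool [-1.2e-03 -5.0e-04 -1.0e+00]
```

View pics/ab11c.png

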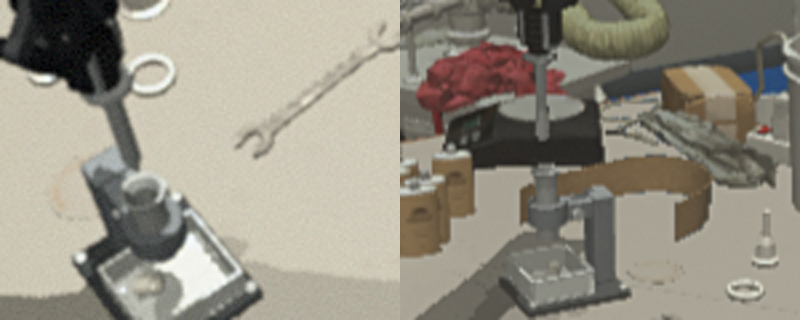

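View pics/w11.png

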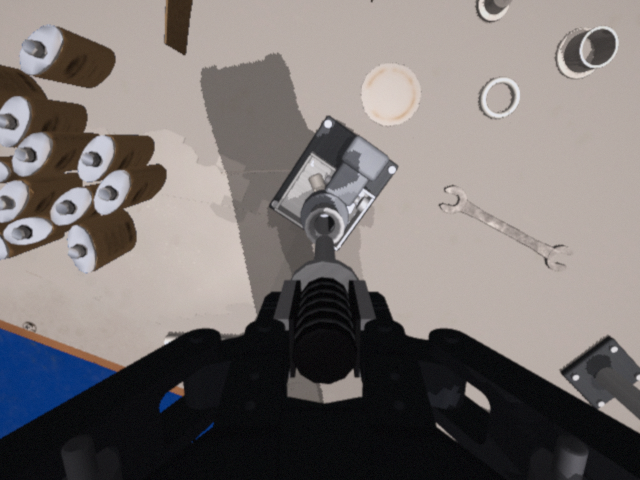

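The plug lies in the tray, at about (318,183) in the wrist view, and the rod is clear of the tube. Returning to the rod stand.

Request:
{"api": "step_arm", "payload": {"increments": [[0.8,0.5,0,0,0,0,1],[1.6,1.0,0,0,0,0,1],[2.5,1.6,0,0,0,0,1],[2.9,1.8,0,0,0,0,1],[2.9,1.8,0,0,0,0,1],[2.9,1.8,0,0,0,0,1],[2.9,1.8,0,0,0,0,1],[2.9,1.8,0,0,0,0,1],[2.9,1.8,0,0,0,0,1],[2.9,1.8,0,0,0,0,1],[2.9,1.8,0,0,0,0,1],[2.9,1.8,0,0,0,0,1],[2.5,1.6,0,0,0,0,1],[2.2,1.3,0,0,0,0,1],[1.5,1.0,0,0,0,0,1],[0.7,0.5,0,0,0,0,1],[0,0,0,0,0,0,1],[0,0,0,0,0,0,1],[0,0,0,0,0,0,1]]}}

```text
t: 21.2
eef_pos: [0.4985, -0.2186, 0.2843]
tool_rot: [-0.0, 0.843, -0.537, -0.0]
contact_force: [0.1, 0.0, -1.1]
gripper_width: 0.237
```

```bash
python3 - <<'E'
from h import *
o=bot.get_obs();print(o['t'],o['eef_pos'],o['contact_force'])
plan((.4972,-.2215,.282))
E
```

```text
21.2 [ 0.49845833 -0.21859505  0.2843279 ] [ 0.13906991  0.02705914 -1.1365978 ]
tool shift cm [0.21 0.24 0.23] len 0.4 x_tool az -65.03 ztool [ 2.e-04  5.e-04 -1.e+00]
```

Request:
{"api": "step_arm", "payload": {"increments": [[0.1,0.12,0.5,0,0,0,1],[0.1,0.12,1.0,0,0,0,1],[0,0,1.4,0,0,0,1],[0,0,1.4,0,0,0,1],[0,0,1.0,0,0,0,1],[0,0,0.7,0,0,0,1],[0,0,0.3,0,0,0,1],[0,0,0,0,0,0,1],[0,0,0,0,0,0,1]]}}

```text
t: 22.1
eef_pos: [0.4971, -0.223, 0.2217]
tool_rot: [-0.0, 0.843, -0.538, 0.0]
contact_force: [0.4, -0.8, -0.8]
gripper_width: 0.241
```

```bash
python3 - <<'E'
from h import *
o=bot.get_obs();print(o['t'],o['eef_pos'],o['contact_force'])
a=shot('scene','a12.png');b=shot('side','b12.png');w=shot('wrist','w12.png')
A=a['pixels'][160:250,300:412,::-1];B=b['pixels'][230:320,295:407,::-1]
cv2.imwrite('pics/ab12c.png',np.hstack([cv2.resize(x,(400,320),interpolation=cv2.INTER_CUBIC) for x in (A,B)]))
cv2.imwrite('pics/w12c.png',cv2.resize(w['pixels'][150:270,260:380,::-1],(600,600),interpolation=cv2.INTER_CUBIC))
plan((.4972,-.2215,.117))
E
```

```text
22.1 [ 0.49713732 -0.22297367  0.22173165] [ 0.36239037 -0.82061409 -0.79389676]
tool shift cm [-0.14 -0.06 10.48] len 10.5 x_tool az -65.15 ztool [ 1.e-03 -4.e-04 -1.e+00]
```

View pics/ab12c.png

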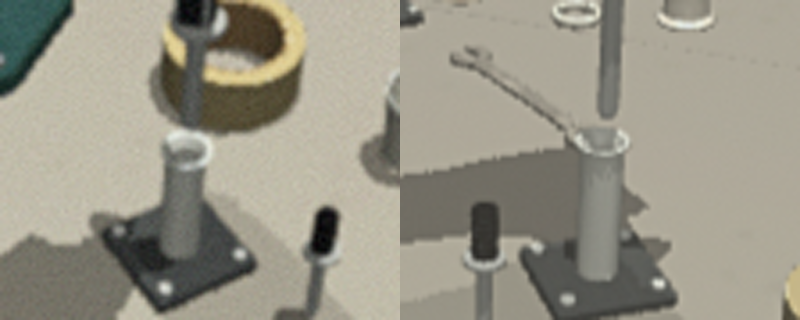

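View pics/w12c.png

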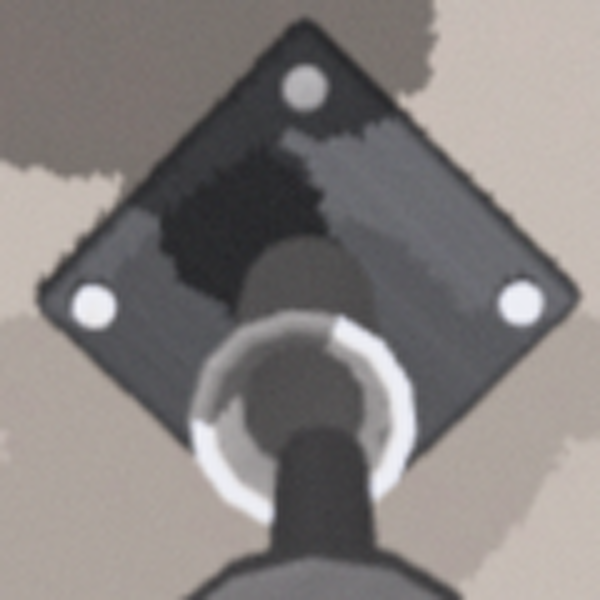

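Request:
{"api": "step_arm", "payload": {"increments": [[-0.13,-0.03,0.2,0,0,0,1],[-0.12,-0.03,0.3,0,0,0,1],[0,0,0.5,0,0,0,1],[0,0,0.5,0,0,0,1],[0,0,0.5,0,0,0,1],[0,0,0.5,0,0,0,1],[0,0,0.5,0,0,0,1],[0,0,0,0,0,0,1]]}}

```text
t: 23.05
eef_pos: [0.4957, -0.2202, 0.1904]
tool_rot: [0.0, 0.843, -0.538, -0.001]
contact_force: [0.9, 0.3, -1.7]
gripper_width: 0.236
```

Request:
{"api": "step_arm", "payload": {"increments": [[0,0,0.5,0,0,0,1],[0,0,0.7,0,0,0,1],[0,0,0.7,0,0,0,1],[0,0,0.7,0,0,0,1],[0,0,0.6,0,0,0,1],[0,0,0,0,0,0,1]]}}

```text
t: 23.65
eef_pos: [0.4956, -0.2201, 0.1582]
tool_rot: [0.0, 0.843, -0.538, -0.001]
contact_force: [0.3, -0.5, -1.5]
gripper_width: 0.238
```

Request:
{"api": "step_arm", "payload": {"increments": [[0,0,0.5,0,0,0,1],[0,0,0.7,0,0,0,1],[0,0,0.6,0,0,0,1],[0,0,0.6,0,0,0,1],[0,0,0.4,0,0,0,1],[0,0,0.3,0,0,0,1],[0,0,0,0,0,0,1]]}}

```text
t: 24.35
eef_pos: [0.4961, -0.2203, 0.1278]
tool_rot: [0.0, 0.843, -0.538, -0.0]
contact_force: [-0.6, -0.8, -1.7]
gripper_width: 0.239
```

Request:
{"api": "step_arm", "payload": {"increments": [[0,0,0.3,0,0,0,1],[0,0,0.2,0,0,0,1],[0,0,0.2,0,0,0,1],[0,0,0.1,0,0,0,1],[0,0,0,0,0,0,1]]}}

```text
t: 24.85
eef_pos: [0.4962, -0.2203, 0.1202]
tool_rot: [0.0, 0.843, -0.538, -0.0]
contact_force: [-0.5, 0.7, -1.6]
gripper_width: 0.234
```

Request:
{"api": "step_arm", "payload": {"increments": [[0,0,0.1,0,0,0,1],[0,0,0.1,0,0,0,1],[0,0,0.05,0,0,0,1],[0,0,0,0,0,0,1]]}}

```text
t: 25.25
eef_pos: [0.4962, -0.2203, 0.1177]
tool_rot: [0.0, 0.843, -0.538, -0.0]
contact_force: [0.1, 0.2, -0.8]
gripper_width: 0.24
```

Request:
{"api": "step_arm", "payload": {"increments": [[0,0,0.05,0,0,0,1],[0,0,0.05,0,0,0,1],[0,0,0.05,0,0,0,1],[0,0,0,0,0,0,1]]}}

```text
t: 25.65
eef_pos: [0.4964, -0.2203, 0.117]
tool_rot: [0.0, 0.843, -0.538, 0.0]
contact_force: [-2.6, 1.1, 6.0]
gripper_width: 0.238
```

The collar is seated at 0.117, the height at which the rod was first gripped. Releasing.

Request:
{"api": "step_arm", "payload": {"increments": [[0,0,-0.05,0,0,0,1],[0,0,0,0,0,0,0.65],[0,0,0,0,0,0,0.5],[0,0,0,0,0,0,0.3],[0,0,0,0,0,0,0],[0,0,0,0,0,0,0],[0,0,0,0,0,0,0],[0,0,0,0,0,0,0]]}}

```text
t: 26.45
eef_pos: [0.4963, -0.2203, 0.1168]
tool_rot: [-0.0, 0.843, -0.538, 0.0]
contact_force: [-0.8, -0.8, 0.4]
gripper_width: 0.999
```

```bash
python3 - <<'E'
from h import *
o=bot.get_obs();print(o['t'],o['eef_pos'],o['contact_force'],o['gripper_width'])
w=shot('wrist','w13.png')
E
```

```text
26.45 [ 0.49630636 -0.22030663  0.11680588] [-0.82158627 -0.75910116  0.36192754] 0.9993690011186175
```

View pics/w13.png

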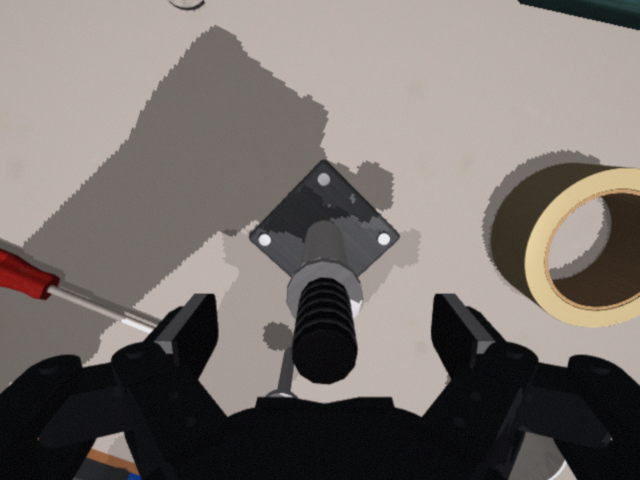

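The rod stands free between the open fingers, with its collar on the stand at about (325,290). Retreating upward.

Request:
{"api": "step_arm", "payload": {"increments": [[0,0,-0.5,0,0,0,0],[0,0,-1.0,0,0,0,0],[0,0,-1.5,0,0,0,0],[0,0,-1.5,0,0,0,0],[0,0,-1.8,0,0,0,0],[0,0,-1.8,0,0,0,0],[0,0,-1.8,0,0,0,0],[0,0,-1.8,0,0,0,0],[0,0,-1.5,0,0,0,0],[0,0,-1.0,0,0,0,0],[0,0,0,0,0,0,0],[0,0,0,0,0,0,0]]}}

```text
t: 27.7
eef_pos: [0.4961, -0.2203, 0.2587]
tool_rot: [0.0, 0.843, -0.538, -0.0]
contact_force: [0.7, -0.4, 0.8]
gripper_width: 0.998
```

```bash
python3 - <<'E'
from h import *
o=bot.get_obs();print(o['t'],o['eef_pos'],o['contact_force'],o['gripper_width'])
a=shot('scene','a14.png');b=shot('side','b14.png')
def c(p,x,y):return cv2.resize(p['pixels'][y:y+90,x:x+112,::-1],(400,320),interpolation=cv2.INTER_CUBIC)
cv2.imwrite('pics/f.png',np.vstack([np.hstack([c(a,300,160),c(b,295,230)]),np.hstack([c(a,140,270),c(b,225,165)])])[:600])
for q in ['plug_center','push_rod','rod_grip']:
    for p in (a,b): print(q,[(np.round(r['point'],1),round(r['score'],2)) for r in bot.pinpoint(p,q)])
E
```

```text
27.7 [ 0.49608538 -0.22025161  0.25867047] [ 0.72265345 -0.40765384  0.82944684] 0.9982280875385684
plug_center [(array([185.5, 339.6]), 0.64)]
plug_center [(array([275. , 227.7]), 0.42)]
push_rod [(array([349. , 200.4]), 0.83), (array([389.7, 232.2]), 0.69), (array([184.2, 336.5]), 0.56)]
push_rod [(array([317.7, 302.2]), 0.56)]
rod_grip [(array([353.7, 192.5]), 0.66), (array([391.8, 225.5]), 0.62)]
rod_grip [(array([352.1, 257.8]), 0.75), (array([317.9, 293.1]), 0.72)]
```

View pics/f.png

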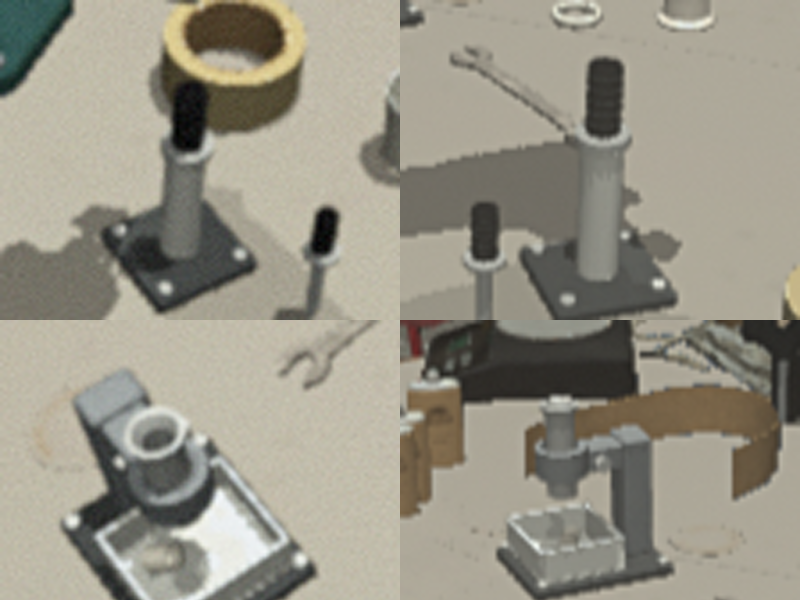

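View pics/a14.png

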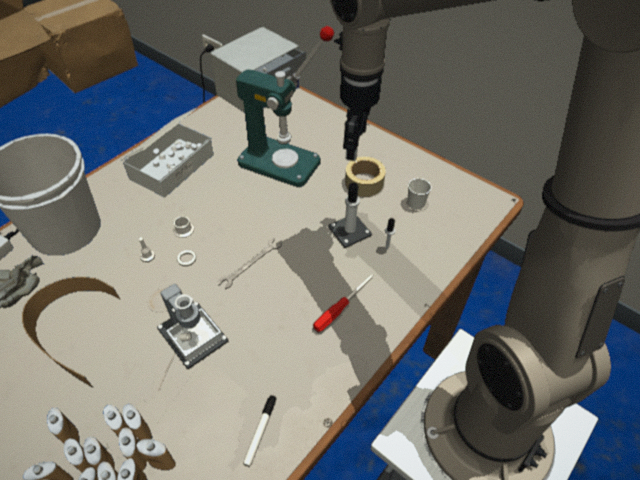

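The rod stands upright in its stand with the collar on top, the plug is in the tray, the bystanders haven't moved, and the gripper is clear.

```bash
python3 - <<'E'
from h import *
a=bot.read_camera('scene');b=bot.read_camera('side')
print(tri([ray(a,(185.5,339.6)),ray(b,(275,227.7))]))
print(bot.hand_in())
E
```

```text
(array([0.57234476, 0.23745865, 0.01020161]), [np.float64(0.005114795095848633), np.float64(0.005114795095848598)])
the job is handed in; nothing more can be done
None
```

I pushed the plug out of the tube into the tray, put the rod back in its stand, let go, and handed the job in at about 28 s.

- **Pushing the plug:** I took the larger push rod. The force readings stayed at about 12.5 N or less while the plug slid. They dropped to nothing when the plug came out.
- **Collar on the tube:** I pressed with about 10 N, and the height stayed at 0.1617 m, so the collar was resting on the mouth.
- **Putting the rod back:** It seated at the same height at which I had first gripped it, with about 6 N of contact. I then opened the gripper and moved about 14 cm up.
- **Last pictures:** They show the plug lying in the tray and the rod upright in its stand with the collar on top. The look-alike, the spanner, marker, cup and screwdriver are where they were, and the robot is touching nothing.

One check disagreed. The networks' position for the plug (low scores, the two camera rays about 10 mm apart) put its centre at 10 mm height instead of the expected 20 to 25 mm. I relied on the pictures, which show it inside the tray. Two weaker readings: one network guess also labelled a spot in the tray as a push rod, and in the side view the networks did not mark the real rod's origin, though they did find its grip.

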